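Working check of a tilt-out lab bin

TASK

The three tilt-out bins on the lab bench have just been refilled; check that the orange one, with the pipette tips, still works: tip it forward by its top tab until it is fully out, then push it back until it clicks shut. Leave the purple and the blue bin shut.

Things in the scene. Friction and masses are not known exactly. Their poses are not given: they have to be found in the camera images.
- orange_tab (a point): Centre of the orange bin's upright pull tab, 50 mm wide (y), 8 thick (x), top 22 mm above this point; 23 mm below it starts the flush front panel, 116 mm wide. Frame tips with the bin: z up along the tab, x from front to back of the bin, y along the row. Shut, the point is 152 mm above the bench. The bin's pivot, along y, lies 130 mm straight below (-z).
- bin_orange (a joint): Orange bin's tip forward, rad: 0 shut and clicked, 0.65 fully out at its stop (tab 79 mm forward, 27 lower). Stiff pivot: stays where left; 0.5 to 1 N at the tab moves it. A sprung catch takes about 3 N at the tab to pull free over the first 0.1 rad, and 2 to 3 N to push past from 0.17 to 0.1 on the way back; below 0.07 it snaps home against a firm stop.
- bin_purple (a joint): The same for the purple bin, a bystander. Three like bins (orange, purple, blue, in any order) stand in a row, 126 mm centre to centre, in grey and clear housings 120 mm wide. Behind each shut tab is free space over the flat housing roof, which is 17 mm below the tab's centre and reaches 112 mm back: closed fingers fit there from above.
- bin_blue (a joint): The same for the blue bin, a bystander: 0 is shut. The bench in front of the row is free for a bin to tip out and for a gripper to push its tab or panel back.

How it is judged:
On the way:
1. the orange bin is tipped out (at least 0.5 of its 0.65 rad) (value of joint bin_orange above 0.5 rad), for 0.2 s.
At the end, for the whole second after the job is handed in: the orange bin is shut and clicked (within 0.05 rad of fully home) and at rest, and the purple and blue bins are shut (within 0.05 rad) (value of joint each of bin_orange, bin_purple, bin_blue below 0.05 rad and velocity of joint bin_orange between -0.05 and 0.05 rad/s); the robot touches nothing.
It fails at once if the purple or the blue bin is tipped open (more than 0.15 rad) (value of joint any of bin_purple, bin_blue above 0.15 rad).
It also fails if it takes over 48 s, if anything falls off the work surface, if the arm or the gripper's body presses on something with over 40 N, if the wrist force passes 120 N, or if a joint passes its speed limit or range.

ROBOT

A 7-joint arm with a two-finger parallel gripper is mounted at the origin on the work surface. World frame = base frame: x ahead of the robot, y to its left, z up, the work surface at z = 0. Lengths are in m, angles in rad, forces in N, time in s.
With the tool pointing down it reaches from about 0.425 to 0.875 m from the base axis. Payload 4.7 kg.
Tool frame: the origin (TCP) lies on the centre line of the jaws, within the pads' length; the fingertips stand 14 mm ahead of it and the grasp point (between the pads) lies 5 mm behind it; y points along the fingers, x is the direction in which the jaws open and shut, and the axes are right-handed (so a half turn about y gives the same grasp; the last joint's range is limited). The gripper opens to 85 mm and grips with 20 to 120 N. Pads are 22 mm wide; open, the fingers measure 114 mm over their backs; the gripper's body (76 mm by 85 mm) begins 54 mm behind the grasp point. The pads swing forward as they close: fully open they stand 13 mm farther back than shut.
Start: joints at [1.14, 0.321, -0.07, 1.45, 0.023, 1.371, -0.057], TCP at [0.28, -0.587, 0.245] pointing down, gripper open.
Joint ranges: [-2.86, 2.86], [-0.3, 2.09], [-1.38, 1.24], [0.06, 2.45], [-1.56, 4.7], [0.09, 2.05], [-2.69, 2.69]. Speed limits (rad/s): [2.57, 2.57, 3.14, 3.14, 3.14, 3.14, 3.14].

INTERFACE

Orientations are given as a 3x3 rotation matrix whose columns are the frame's x, y, z axes.
In Python, from station import env gives the robot as it stands.
- The arm moves only by the tool apply_moves, never from a script. Its argument "increments" is a list that holds one entry, the list of rows, each a list of 6 numbers: the shift along the tool's x, y, z in units of 50 mm (1.0 is 50 mm), then the turn, a rotation vector about the tool's x, y, z in rad. A call has 1 to 5 rows; each row is the pose to reach, as a shift and turn from the pose commanded when the call began, along the tool's axes at that moment; what a row does not reach only later rows make up. A row lasts 1/10 s, in which the tool goes at most 50 mm and 8.59 degrees, less where a joint would pass 70% of its speed; a pose out of reach is approached as far as the arm can. A call with a gripper value outside its range is refused whole. "hand" is the opening, from -1 (shut) to 1 (fully open), set as the call begins (left out, the last holds). The fingers move at their own pace and stop on an object; "grip_force" is the grip in N (left out, the last holds). Time passes only in rows, so rows that repeat a pose let the fingers close. It gives the time, the measured TCP pose, the force and the opening at its end, in the units of the state.
- env.read_state(): the state, without advancing time (a new reading comes with each control period).
- env.camera(name): name is "scene" or "top" or "wrist"; returns a dict with "img" (480x640x3 uint8, red, green, blue), "mtx" (3x3 intrinsics, pixels), "pose" (4x4, takes a point from camera to world coordinates). Camera axes: x right, y up, looking along -z (the intrinsics and any distortion apply to the point x, -y, -z); pixel columns grow to the right and rows downward; lengths in m; the calibration is good to about 2 mm. A picture is of the moment at which its call begins. There is no depth.
- env.finish_job(): hands the job in, once; it reports no verdict.
The state is a dict: "t": time; "q": joint angles; "joint_velocities": joint speeds; "joint_torque": joint torques, N m; "position": TCP position; "eef_rot": TCP orientation; "ft_force": force on the tool from outside, world axes, zero at the start; "wrist_torque": the same for the moment, N m; "grip_width": opening from 0.0 (shut) to 1.0 (fully open).
Only numpy, scipy, OpenCV 4.12 (cv2) and the standard library are available. Lean on these libraries where they do the work, as an engineer would, in place of code of your own. Each camera call takes 0.05 s, during which the arm holds its last target.

## Working session

There is one attempt and no reset: what is moved stays moved. The work goes in short steps, Python scripts to look and compute and a tool call to move; the robot and the scene stay as the last step left them, time stands still between calls to the robot, and variables do not carry over. Pictures are saved under pics/ and viewed, and the job is handed in when it is done.

Besides the shell and the picture viewer there is one more tool, called after "Emit:" in YAML: its name, and indented under it one key for each argument. apply_moves: Moves the arm, as the interface text tells. Its arguments: {"type":"object","properties":{"increments":{"type":"array"},"hand":{"type":"number"},"grip_force":{"type":"number"}},"required":["increments"]}

```bash
mkdir -p pics; cat > h.py <<'E'
import numpy as np,cv2
from station import env
def snap(n,f):
    c=env.camera(n); cv2.imwrite('pics/'+f,c['img'][:,:,::-1]); np.savez('pics/'+f+'.npz',**c); return c
def ray(c,u,v):
    d=np.linalg.inv(c['mtx'])@[u,v,1]; d=np.array([d[0],-d[1],-d[2]])
    P=np.array(c['pose']); return P[:3,3],P[:3,:3]@d
def onz(c,u,v,z):
    o,d=ray(c,u,v); return o+d*(z-o[2])/d[2]
E
python3 - <<'E'
from h import *
np.set_printoptions(precision=4,suppress=True)
s=env.read_state();print(s)
for n in['scene','top']:
    c=snap(n,n+'0.png');print(n,[k for k in c],c['mtx'],c['pose'])
E
```

```text
{'t': 0.0, 'q': array([ 1.1401,  0.3218, -0.0701,  1.4517,  0.0226,  1.3708, -0.0569]), 'joint_velocities': array([ 0.0019,  0.0005, -0.0002,  0.0006,  0.0006, -0.0006,  0.001 ]), 'joint_torque': array([  0.0004, -49.3578,  -0.3821, -31.4327,   0.013 ,   0.0116,
        -0.    ]), 'position': array([ 0.2795, -0.5863,  0.2442]), 'eef_rot': array([[ 0.4303, -0.0009,  0.9027],
       [-0.9027,  0.0017,  0.4303],
       [-0.0019, -1.    , -0.0001]]), 'ft_force': array([ 0.2171, -0.0812,  0.5297]), 'wrist_torque': array([-0.0195, -0.0164,  0.0251]), 'grip_width': 1.0027293798342607}
scene ['img', 'mtx', 'pose'] [[475.8915   0.     313.7957]
 [  0.     475.8915 246.3786]
 [  0.       0.       1.    ]] [[-0.0605 -0.7651  0.641   1.0435]
 [ 0.9981 -0.0521  0.032   0.0206]
 [ 0.009   0.6417  0.7669  0.635 ]
 [ 0.      0.      0.      1.    ]]
top ['img', 'mtx', 'pose'] [[567.0359   0.     319.4098]
 [  0.     567.0359 233.4413]
 [  0.       0.       1.    ]] [[ 0.0213  0.9902 -0.1377  0.5067]
 [-0.9997  0.019  -0.0176  0.0112]
 [-0.0148  0.138   0.9903  0.9424]
 [ 0.      0.      0.      1.    ]]
```

View pics/scene0.png

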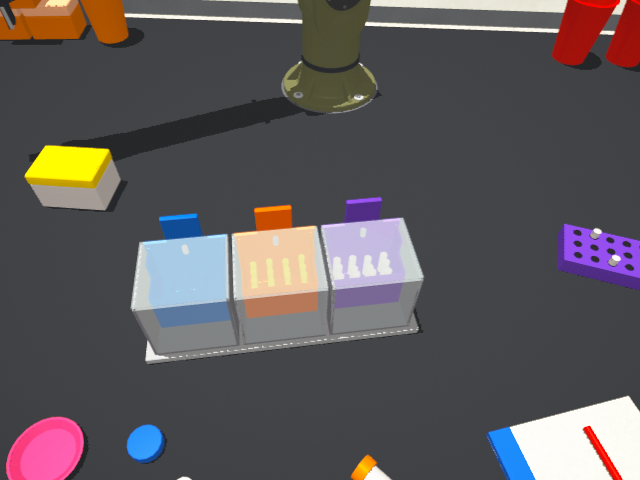

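View pics/top0.png

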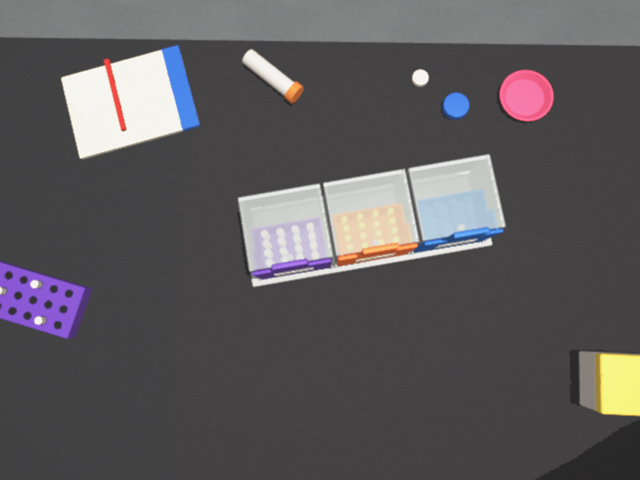

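The bins face the robot. In the top view, purple is at about (290,268), orange in the middle at about (377,252) and blue on the right at about (460,238). The scene view shows the orange tab at about (273,218).

```bash
python3 - <<'E'
import cv2,numpy as np
a=cv2.imread('pics/top0.png')[215:295,235:515]; a=cv2.resize(a,None,fx=2.8,fy=2.8,interpolation=cv2.INTER_NEAREST)
b=cv2.imread('pics/scene0.png')[190:250,140:420]; b=cv2.resize(b,None,fx=2.8,fy=2.8,interpolation=cv2.INTER_NEAREST)
cv2.imwrite('pics/z0.png',np.vstack([a,b]))
E
```

```text
(no output)
```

View pics/z0.png

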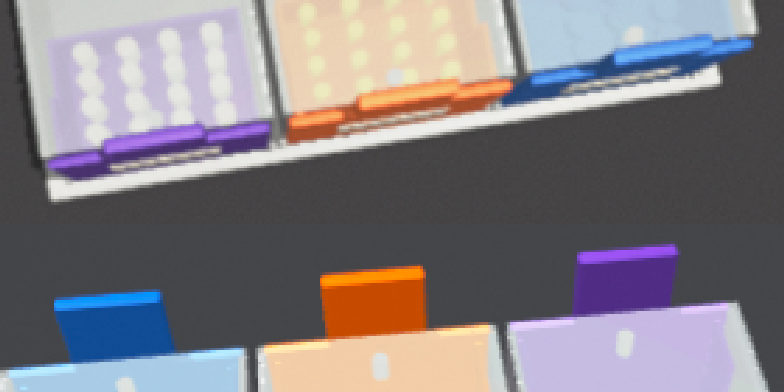

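```bash
python3 - <<'E'
from h import *
np.set_printoptions(precision=4,suppress=True)
t=dict(np.load('pics/top0.png.npz'));s=dict(np.load('pics/scene0.png.npz'))
for nm,c,off,pts in [('top',t,(235,215),[(358,97),(458,80),(360,110),(460,93),(104,140),(203,126),(614,50),(711,36)]),
  ('scene',s,(140,190-80),[(320,275),(423,267),(322,283),(425,273),(577,252),(677,245),(55,298),(159,291)])]:
    for p in pts: 
        print(nm,p,onz(c,p[0]/2.8+off[0],p[1]/2.8+off[1],.174))
# homogenous masks
from scipy.spatial.transform import Rotation as R
for f,c,box in[('top0',t,(215,295,235,515)),('scene0',s,(190,250,140,420))]:
    im=cv2.imread('pics/%s.png'%f);h=cv2.cvtColor(im,cv2.COLOR_BGR2HSV)
    m=cv2.inRange(h,(5,180,150),(18,255,255)); m2=np.zeros_like(m);a,b,d,e=box;m2[a:b,d:e]=m[a:b,d:e]
    n,l,st,ce=cv2.connectedComponentsWithStats(m2)
    print(f,[ (st[i],ce[i]) for i in range(1,n) if st[i][4]>20])
E
```

```text
top (358, 97) [ 0.5924 -0.0348  0.174 ]
top (458, 80) [ 0.6017 -0.0833  0.174 ]
top (360, 110) [ 0.5861 -0.0359  0.174 ]
top (460, 93) [ 0.5953 -0.0843  0.174 ]
top (104, 140) [0.569  0.0881 0.174 ]
top (203, 126) [0.5768 0.0402 0.174 ]
top (614, 50) [ 0.6179 -0.1591  0.174 ]
top (711, 36) [ 0.6257 -0.2063  0.174 ]
scene (320, 275) [ 0.5964 -0.083   0.174 ]
scene (423, 267) [ 0.5876 -0.0339  0.174 ]
scene (322, 283) [ 0.6017 -0.0813  0.174 ]
scene (425, 273) [ 0.5916 -0.0326  0.174 ]
scene (577, 252) [0.572  0.0407 0.174 ]
scene (677, 245) [0.5636 0.0899 0.174 ]
scene (55, 298) [ 0.6203 -0.2061  0.174 ]
scene (159, 291) [ 0.6123 -0.158   0.174 ]
top0 [(array([338, 248,  75,  17, 273], dtype=int32), array([372.9267, 254.641 ]))]
scene0 [(array([254, 205,  38,  26, 837], dtype=int32), array([272.9211, 217.3799]))]
```

Emit:
apply_moves:
  increments:
    - [[-0.46,-0.1,0.75,0,0,0],[-0.92,-0.2,1.5,0,0,0],[-1.38,-0.3,2.25,0,0,0],[-1.84,-0.3,3.0,0,0,0],[-2.3,-0.3,3.75,0,0,0]]
  hand: -1
  grip_force: 20

```text
t: 0.6
position: [0.4, -0.4006, 0.2601]
eef_rot: [[0.43, -0.0, 0.903], [-0.903, -0.0, 0.43], [-0.0, -1.0, -0.0]]
ft_force: [1.0, -0.5, -0.3]
grip_width: 0.147
```

Emit:
apply_moves:
  increments:
    - [[-0.46,0,0.75,0,0,0],[-0.92,0,1.5,0,0,0],[-1.38,0,2.25,0,0,0],[-1.84,0,3.0,0,0,0],[-2.3,0,3.75,0,0,0]]

```text
t: 1.1
position: [0.5197, -0.2162, 0.26]
eef_rot: [[0.43, -0.0, 0.903], [-0.903, -0.0, 0.43], [-0.0, -1.0, -0.0]]
ft_force: [0.6, -0.5, -0.2]
grip_width: -0.002
```

```bash
cat > go.py <<'E'
from h import *
import sys
np.set_printoptions(precision=3,suppress=True)
YR=0.196
def rel(tx,ty,tz):
    s=env.read_state();R=s['eef_rot'];print('t',s['t'],'pos',s['position'],'grip',s['grip_width'],'F',s['ft_force'])
    print('units',R.T@(np.array([tx,ty,tz])-s['position'])/.05,'yaw z',np.arctan2(R[1,2],R[0,2]),'ydir',R[:,1])
if len(sys.argv)>3: rel(*map(float,sys.argv[1:4]))
E
python3 go.py .628 -.052 .25
```

```text
t 1.1 pos [ 0.52  -0.216  0.26 ] grip -0.001971045662235246 F [ 0.604 -0.497 -0.214]
units [-2.032  0.199  3.368] yaw z 0.44464766233777436 ydir [-0. -0. -1.]
```

Emit:
apply_moves:
  increments:
    - [[-0.45,0,0.75,0,0.05,0],[-0.9,0,1.5,0,0.1,0],[-1.35,0,2.25,0,0.15,0],[-1.8,0,3.0,0,0.2,0],[-2.03,0.2,3.37,0,0.25,0]]

```text
t: 1.6
position: [0.6296, -0.0485, 0.251]
eef_rot: [[0.197, 0.003, 0.98], [-0.98, 0.002, 0.197], [-0.002, -1.0, 0.003]]
ft_force: [-0.3, -0.5, 0.4]
grip_width: 0.003
```

```bash
python3 go.py .628 -.052 .162; python3 -c "
from h import *
snap('top','top1.png');snap('scene','scene1.png')"
```

```text
t 1.6 pos [ 0.63  -0.048  0.251] grip 0.0025636698608657183 F [-0.251 -0.471  0.421]
units [ 0.067  1.78  -0.05 ] yaw z 0.1979300205935539 ydir [ 0.003  0.002 -1.   ]
```

View pics/scene1.png

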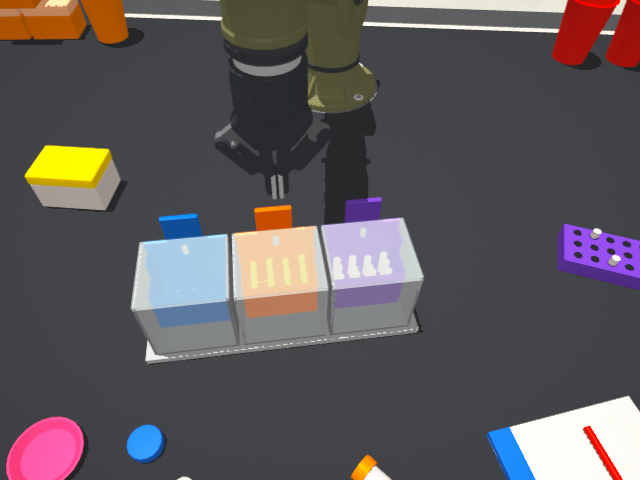

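The closed fingertips are at (277,195), above the orange tab at (273,218). The measured pose puts them 35 mm behind the tab, so I'll go down.

Emit:
apply_moves:
  increments:
    - [[0.0,0.5,0,0,0,0],[0.05,1.0,0,0,0,0],[0.05,1.4,0,0,0,0],[0.05,1.65,0,0,0,0],[0.05,1.75,0,0,0,0]]

```text
t: 2.2
position: [0.627, -0.0573, 0.1613]
eef_rot: [[0.193, -0.003, 0.981], [-0.981, -0.0, 0.193], [-0.0, -1.0, -0.003]]
ft_force: [0.8, -0.3, 0.8]
grip_width: -0.0
```

```bash
python3 -c "
from h import *
c=snap('scene','scene2.png');d=snap('top','top2.png')
a=cv2.resize(cv2.imread('pics/scene2.png')[120:300,180:380],None,fx=2,fy=2)
b=cv2.resize(cv2.imread('pics/top2.png')[150:330,280:480],None,fx=2,fy=2)
cv2.imwrite('pics/z2.png',np.hstack([a,b]))";python3 go.py .5902 -.0595 .162
```

```text
t 2.3 pos [ 0.628 -0.057  0.163] grip -0.00022604769568030926 F [ 0.388 -0.284 -0.058]
units [-0.091  0.012 -0.749] yaw z 0.1943453102419856 ydir [-0.001 -0.    -1.   ]
```

View pics/z2.png

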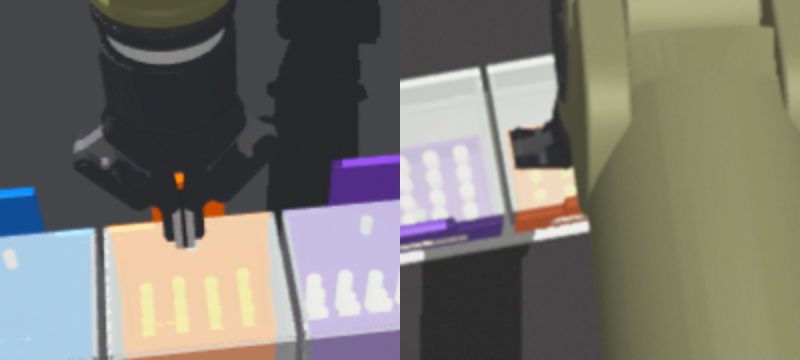

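The fingers stand behind the orange tab over the roof. The left half shows the fingertips at (185,240), with orange visible on both sides of them. Now I'll pull.

Emit:
apply_moves:
  increments:
    - [[0,0,-0.2,0,0,0],[0,0,-0.4,0,0,0],[0,0,-0.6,0,0,0],[0,0,-0.8,0,0,0],[0,0,-0.95,0,0,0]]

```text
t: 2.8
position: [0.5802, -0.0657, 0.1632]
eef_rot: [[0.193, -0.0, 0.981], [-0.981, -0.001, 0.193], [0.001, -1.0, -0.001]]
ft_force: [0.4, 0.7, -0.8]
grip_width: -0.001
```

Emit:
apply_moves:
  increments:
    - [[0,0,-0.15,0,0,0],[0,0.05,-0.3,0,0,0],[0,0.1,-0.4,0,0,0],[0,0.15,-0.5,0,0,0],[0,0.2,-0.6,0,0,0]]

```text
t: 3.3
position: [0.5517, -0.0712, 0.1525]
eef_rot: [[0.194, -0.0, 0.981], [-0.981, -0.0, 0.194], [0.0, -1.0, -0.0]]
ft_force: [0.4, 0.1, 1.1]
grip_width: -0.0
```

```bash
python3 -c "
from h import *
c=snap('scene','scene3.png');d=snap('top','top3.png')
a=cv2.resize(cv2.imread('pics/scene3.png')[120:300,180:380],None,fx=2,fy=2)
b=cv2.resize(cv2.imread('pics/top3.png')[150:330,280:480],None,fx=2,fy=2)
cv2.imwrite('pics/z3.png',np.hstack([a,b]))";python3 go.py .5902 -.0595 .162
```

```text
t 3.4 pos [ 0.551 -0.071  0.152] grip -0.00295002278225726 F [ 0.128 -0.802 -0.715]
units [-0.082 -0.199  0.814] yaw z 0.19446478663251923 ydir [-0.002 -0.    -1.   ]
```

View pics/z3.png

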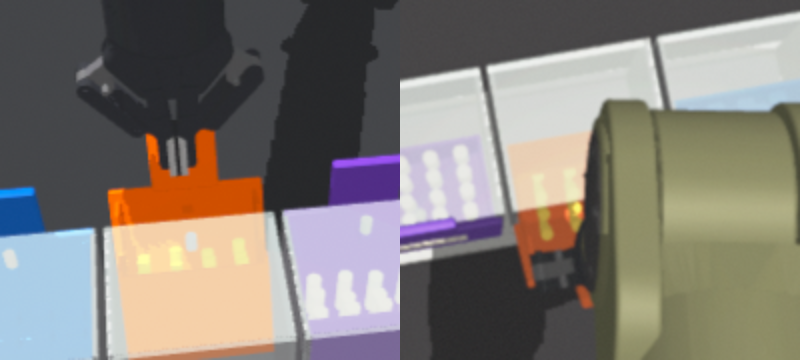

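It's tipping: the tab now stands out in front of the housing at about (182,158) in the left half, with the fingers behind it. Neighbours are shut. I'll continue to the stop.

Emit:
apply_moves:
  increments:
    - [[0,0.1,-0.1,0,0,0],[0,0.15,-0.2,0,0,0],[0,0.2,-0.3,0,0,0],[0,0.25,-0.4,0,0,0],[0,0.25,-0.45,0,0,0]]

```text
t: 3.9
position: [0.5306, -0.0753, 0.1404]
eef_rot: [[0.194, 0.003, 0.981], [-0.981, 0.0, 0.194], [0.0, -1.0, 0.003]]
ft_force: [4.4, 1.0, 0.8]
grip_width: 0.003
```

```bash
python3 -c "
from h import *
c=snap('scene','scene4.png');d=snap('top','top4.png')
a=cv2.resize(cv2.imread('pics/scene4.png')[120:300,180:380],None,fx=2,fy=2)
b=cv2.resize(cv2.imread('pics/top4.png')[150:330,280:480],None,fx=2,fy=2)
cv2.imwrite('pics/z4.png',np.hstack([a,b]))";python3 go.py .5902 -.0595 .162
```

```text
t 4.0 pos [ 0.53  -0.075  0.141] grip 0.0010599982972662066 F [ 2.691  0.288 -0.128]
units [-0.081 -0.422  1.234] yaw z 0.1948350672225269 ydir [ 0.002 -0.    -1.   ]
```

View pics/z4.png

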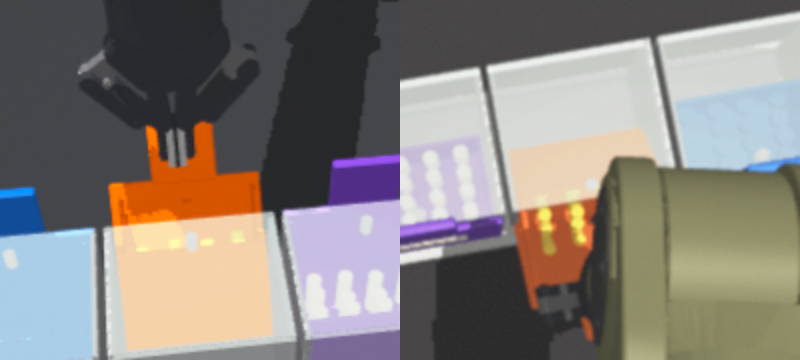

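Emit:
apply_moves:
  increments:
    - [[0,0,-0.05,0,0,0],[0,0,-0.1,0,0,0],[0,0,-0.15,0,0,0],[0,0,-0.15,0,0,0]]

```text
t: 4.4
position: [0.5282, -0.0758, 0.143]
eef_rot: [[0.195, 0.013, 0.981], [-0.981, 0.001, 0.195], [0.002, -1.0, 0.013]]
ft_force: [11.3, 2.1, 0.4]
grip_width: -0.003
```

```bash
python3 -c "
from h import *
c=snap('scene','scene5.png')
o=dict(np.load('pics/scene0.png.npz'))
h=cv2.cvtColor(c['img'],cv2.COLOR_RGB2HSV);m=cv2.inRange(h[150:260,200:330],(5,200,100),(18,255,255))
ys,xs=np.nonzero(m);print('top row',ys.min()+150,xs[ys<ys.min()+3]+200)
# predict tab top corners as function of theta
P=c['pose'];xr=np.array([np.cos(.196),np.sin(.196),0]);yr=np.array([-xr[1],xr[0],0]);p0=np.array([.594,-.059,.022])
for th in(0,.4,.5,.55,.6,.65):
  for s in(-1,1):
    q=p0+yr*.025*s+.152*(np.cos(th)*np.array([0,0,1])-np.sin(th)*xr)
    v=np.linalg.inv(P)@np.append(q,1);k=c['mtx']@[v[0],-v[1],-v[2]];print(th,s,k[:2]/k[2])
cv2.imwrite('pics/z5.png',cv2.resize(cv2.imread('pics/scene5.png')[150:260,200:330],None,fx=5,fy=5))
";python3 go.py .5902 -.0595 .162
```

```text
top row 179 [278 279 280 281 282 283 284 285 277 278 279 280 281 282 283 284 285 253
 254 255 256 277 278 279 280 281 282 283 284 285]
0 -1 [253.63620689 209.48017758]
0 1 [290.53564886 206.14525155]
0.4 -1 [252.12573729 186.19451085]
0.4 1 [286.54534581 183.24159171]
0.5 -1 [252.04166878 183.1959718 ]
0.5 1 [285.7922555  180.32031604]
0.55 -1 [252.0408575  182.11247127]
0.55 1 [285.4560932  179.27247926]
0.6 -1 [252.06647717 181.29988498]
0.6 1 [285.14718063 178.49357536]
0.65 -1 [252.11766284 180.75249855]
0.65 1 [284.86561325 177.97789984]
t 4.45 pos [ 0.528 -0.076  0.143] grip 0.002282937104555449 F [12.32   2.443  0.523]
units [-0.077 -0.363  1.283] yaw z 0.1960361737434857 ydir [ 0.013  0.001 -1.   ]
```

View pics/z5.png

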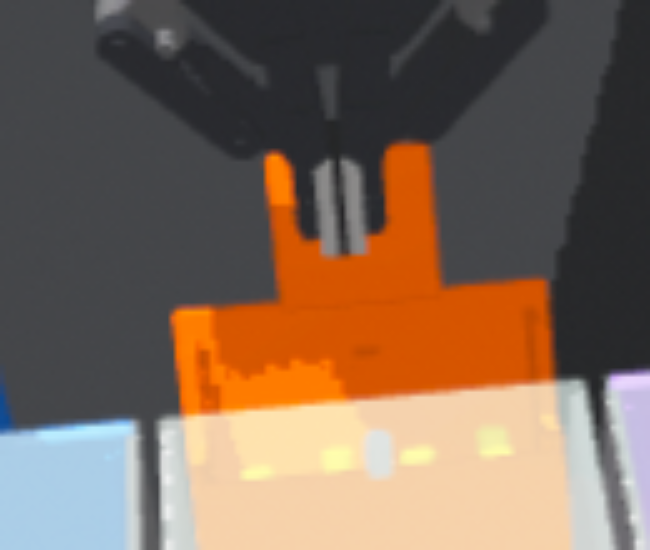

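The bin is against its stop: 12 N with no more motion, and the tab's top right corner at (285,179), which matches 0.6–0.65 rad. Now I'll lift clear and go around to the front.

Emit:
apply_moves:
  increments:
    - [[0,0,0.25,0,0,0],[0,-0.4,0.4,0,0,0],[0,-0.9,0.4,0,0,0],[0,-1.4,0.4,0,0,0],[0,-1.4,0.4,0,0,0]]

```text
t: 4.95
position: [0.5437, -0.0733, 0.2134]
eef_rot: [[0.194, 0.003, 0.981], [-0.981, -0.001, 0.194], [0.002, -1.0, 0.003]]
ft_force: [0.3, 0.2, -0.0]
grip_width: -0.001
```

```bash
python3 -c "
from h import *
c=snap('scene','scene6.png');d=snap('top','top6.png')
a=cv2.resize(cv2.imread('pics/scene6.png')[120:300,180:380],None,fx=2,fy=2)
b=cv2.resize(cv2.imread('pics/top6.png')[150:330,280:480],None,fx=2,fy=2)
cv2.imwrite('pics/z6.png',np.hstack([a,b]))";python3 go.py .4615 -.0853 .21
```

```text
t 5.05 pos [ 0.542 -0.073  0.21 ] grip 0.0032734127648614557 F [-0.48   0.638 -0.269]
units [-0.075  0.003 -1.623] yaw z 0.19460578946757243 ydir [-0.001 -0.    -1.   ]
```

View pics/z6.png

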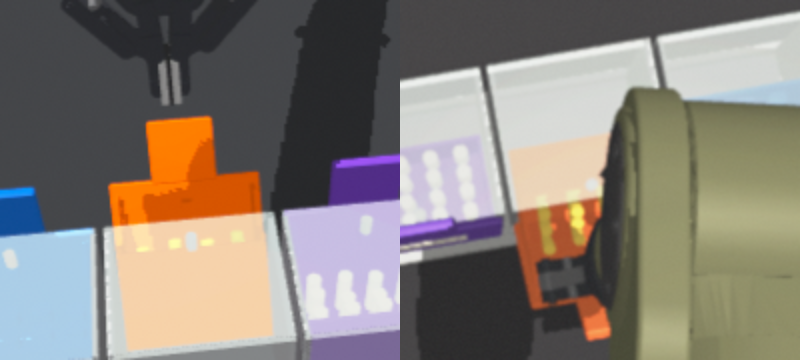

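The bin stayed out on its own. The tab's top edge runs from (254,181) to (286,178), close to my 0.6–0.65 rad prediction, and the tool is clear above it.

Emit:
apply_moves:
  increments:
    - [[0,0,-0.45,0,0,0],[0,0,-0.9,0,0,0],[0,0,-1.3,0,0,0],[-0.05,0,-1.6,0,0,0],[-0.05,0,-1.65,0,0,0]]

```text
t: 5.55
position: [0.4584, -0.087, 0.2088]
eef_rot: [[0.192, -0.004, 0.981], [-0.981, -0.0, 0.192], [-0.001, -1.0, -0.004]]
ft_force: [0.9, -0.2, 0.6]
grip_width: 0.001
```

Emit:
apply_moves:
  increments:
    - [[0,0.4,0,0,0,0],[0,0.8,0,0,0,0],[0,1.2,0,0,0,0],[0,1.5,0,0,0,0],[0,1.5,0,0,0,0]]

```text
t: 6.05
position: [0.459, -0.086, 0.1324]
eef_rot: [[0.194, -0.006, 0.981], [-0.981, 0.002, 0.194], [-0.003, -1.0, -0.005]]
ft_force: [-0.4, 0.7, 0.8]
grip_width: -0.0
```

```bash
python3 -c "
from h import *
c=snap('scene','scene7.png');d=snap('top','top7.png')
a=cv2.resize(cv2.imread('pics/scene7.png')[120:300,180:380],None,fx=2,fy=2)
b=cv2.resize(cv2.imread('pics/top7.png')[150:330,280:480],None,fx=2,fy=2)
cv2.imwrite('pics/z7.png',np.hstack([a,b]))";python3 go.py .579 -.062 .155
```

```text
t 6.15 pos [ 0.461 -0.086  0.135] grip 0.0012073923365156247 F [ 0.312 -0.2    0.674]
units [-0.02  -0.405  2.413] yaw z 0.195144334152092 ydir [-0.001  0.001 -1.   ]
```

View pics/z7.png

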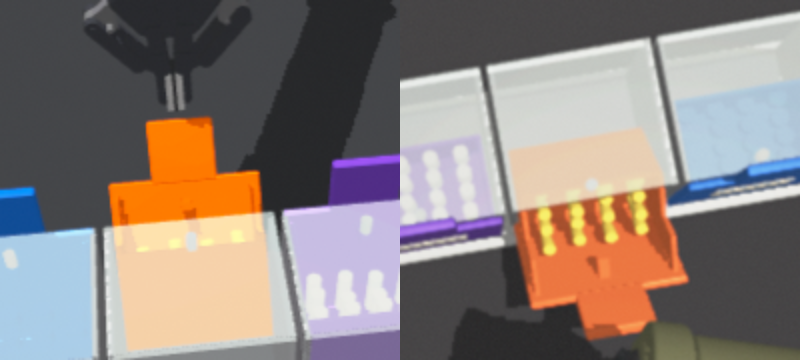

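The bin is fully out (top view: panel at (600,280), tab at (615,312)), and the tool stands in front of the tab. Now I'll push back.

Emit:
apply_moves:
  increments:
    - [[0,0,0.25,0,0,0],[0,-0.05,0.5,0,0,0],[0,-0.1,0.75,0,0,0],[0,-0.15,1.0,0,0,0],[0,-0.2,1.2,0,0,0]]

```text
t: 6.65
position: [0.5213, -0.0745, 0.1458]
eef_rot: [[0.194, 0.001, 0.981], [-0.981, 0.0, 0.194], [0.0, -1.0, 0.001]]
ft_force: [-1.0, 0.2, 0.6]
grip_width: -0.001
```

Emit:
apply_moves:
  increments:
    - [[0,-0.05,0.2,0,0,0],[0,-0.1,0.4,0,0,0],[0,-0.15,0.6,0,0,0],[0,-0.15,0.75,0,0,0],[0,-0.15,0.85,0,0,0]]

```text
t: 7.15
position: [0.5608, -0.0669, 0.1528]
eef_rot: [[0.193, -0.003, 0.981], [-0.981, -0.001, 0.193], [-0.0, -1.0, -0.003]]
ft_force: [-5.7, 0.1, 4.2]
grip_width: 0.003
```

```bash
python3 -c "
from h import *
c=snap('scene','scene8.png');d=snap('top','top8.png')
a=cv2.resize(cv2.imread('pics/scene8.png')[120:300,180:380],None,fx=2,fy=2)
b=cv2.resize(cv2.imread('pics/top8.png')[150:330,280:480],None,fx=2,fy=2)
cv2.imwrite('pics/z8.png',np.hstack([a,b]))";python3 go.py .579 -.062 .155
```

```text
t 7.25 pos [ 0.562 -0.067  0.153] grip -0.001602291767596147 F [-0.768 -0.234 -0.309]
units [-0.023 -0.048  0.351] yaw z 0.19501526609892952 ydir [ 0.  0. -1.]
```

View pics/z8.png

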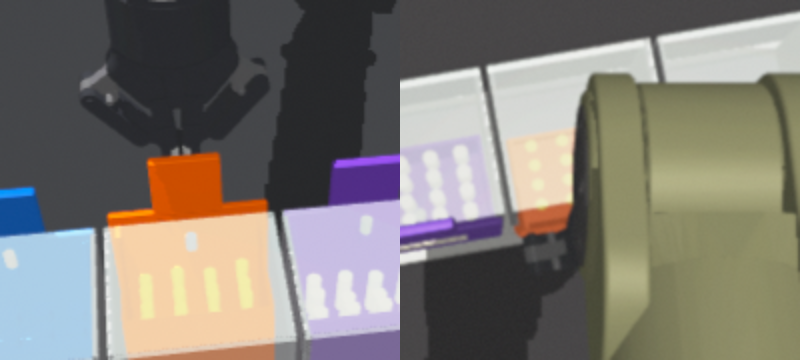

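Nearly closed: the tab's top edge is at row 155 in the left half, and it still leans out slightly. I'll push on slowly to the stop.

Emit:
apply_moves:
  increments:
    - [[0,0,0.1,0,0,0],[0,0,0.2,0,0,0],[0,0,0.3,0,0,0],[0,0,0.38,0,0,0],[0,0,0.4,0,0,0]]

```text
t: 7.75
position: [0.5801, -0.0631, 0.1527]
eef_rot: [[0.194, -0.003, 0.981], [-0.981, -0.001, 0.194], [-0.0, -1.0, -0.003]]
ft_force: [-7.2, -0.9, 4.7]
grip_width: 0.0
```

```bash
python3 go.py .579 -.062 .155
```

```text
t 7.75 pos [ 0.58  -0.063  0.153] grip 0.00012337282094046097 F [-7.162 -0.91   4.743]
units [-0.025 -0.045 -0.019] yaw z 0.19475163980047563 ydir [-0.003 -0.001 -1.   ]
```

Emit:
apply_moves:
  increments:
    - [[0,0,0.05,0,0,0],[0,0,0.1,0,0,0],[0,0,0.15,0,0,0],[0,0,0.15,0,0,0]]

```text
t: 8.15
position: [0.5805, -0.063, 0.1527]
eef_rot: [[0.192, -0.019, 0.981], [-0.981, -0.003, 0.192], [-0.001, -1.0, -0.019]]
ft_force: [-27.8, -2.8, 19.6]
grip_width: -0.003
```

```bash
python3 go.py .579 -.062 .155
```

```text
t 8.15 pos [ 0.581 -0.063  0.153] grip -0.0025222309767263212 F [-27.758  -2.766  19.63 ]
units [-0.026 -0.045 -0.027] yaw z 0.1934403715454234 ydir [-0.019 -0.003 -1.   ]
```

It's hard against the stop: 28 N and no more motion. I'll retreat.

Emit:
apply_moves:
  increments:
    - [[0,0,-0.2,0,0,0],[0,0,-0.5,0,0,0],[0,0,-0.9,0,0,0],[0,0,-1.3,0,0,0],[0,0,-1.5,0,0,0]]

```text
t: 8.65
position: [0.514, -0.0763, 0.1527]
eef_rot: [[0.193, 0.0, 0.981], [-0.981, -0.0, 0.193], [0.001, -1.0, 0.0]]
ft_force: [-0.3, 0.9, 0.1]
grip_width: -0.0
```

Emit:
apply_moves:
  increments:
    - [[0,-0.4,0,0,0,0],[0,-0.8,0,0,0,0],[0,-1.2,0,0,0,0],[0,-1.5,0,0,0,0],[0,-1.5,0,0,0,0]]

```text
t: 9.15
position: [0.5166, -0.0759, 0.2301]
eef_rot: [[0.194, 0.005, 0.981], [-0.981, -0.001, 0.194], [0.002, -1.0, 0.004]]
ft_force: [-0.5, -0.6, 0.6]
grip_width: -0.001
```

```bash
python3 -c "
from h import *
c=snap('scene','scene9.png');d=snap('top','top9.png')
a=cv2.resize(cv2.imread('pics/scene9.png')[120:300,180:380],None,fx=2,fy=2)
b=cv2.resize(cv2.imread('pics/top9.png')[150:330,280:480],None,fx=2,fy=2)
cv2.imwrite('pics/z9.png',np.hstack([a,b]))
for f in('scene0','scene9','scene8'):
  h=cv2.cvtColor(cv2.imread('pics/'+f+'.png'),cv2.COLOR_BGR2HSV)
  for n,lo,hi in(('o',(5,200,100),(18,255,255)),('b',(100,180,80),(112,255,255)),('p',(125,140,80),(145,255,255))):
    m=cv2.inRange(h[150:245,140:400],lo,hi);k,l,s,ce=cv2.connectedComponentsWithStats(m);i=1+s[1:,4].argmax();print(f,n,s[i],ce[i])
";python3 go.py .579 -.062 .155
```

```text
scene0 o [114  55  38  26 816] [133.03186275  67.37377451]
scene0 b [ 19  64  43  25 855] [40.20116959 75.73567251]
scene0 p [204  47  38  25 774] [222.47932817  59.10335917]
scene9 o [114  55  38  26 812] [133.10344828  67.4137931 ]
scene9 b [ 19  64  43  25 856] [40.18341121 75.7546729 ]
scene9 p [204  47  38  25 790] [222.25189873  58.99873418]
scene8 o [  94   46   80   37 1392] [132.35704023  65.45474138]
scene8 b [ 19  64  43  25 856] [40.18341121 75.7546729 ]
scene8 p [204  47  38  25 783] [222.25670498  59.09578544]
t 9.25 pos [ 0.515 -0.076  0.227] grip -0.0013862887926426991 F [-0.349 -0.628 -1.095]
units [-0.024  1.449  1.311] yaw z 0.19496550469763696 ydir [ 0. -0. -1.]
```

View pics/z9.png

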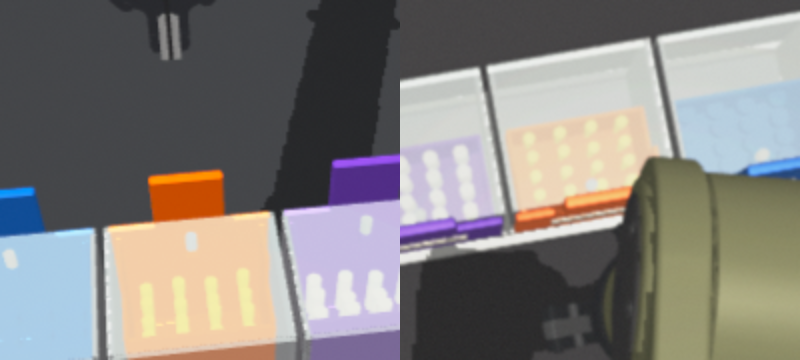

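The orange tab is back at its starting pixels: its bounding box is the same, and its centroid is within 0.1 px. The purple and blue tabs haven't moved, and the tool is clear, so I'm handing in.

```bash
python3 -c "
from h import *
print(env.finish_job())"
```

```text
the job is handed in; nothing more can be done
None
```

The orange bin works. I hooked closed fingers behind its tab and tipped it out to its stop. Then I went around to the front, pushed it shut, backed off and handed the job in at about 9.3 s of the 48 s.

- **Fully out:** the bin stopped at 12 N. The tab's position in the image matched 0.6–0.65 rad, and the bin stayed out when released.
- **Shut:** it stopped firmly at 28 N, including an unexplained upward force of about 20 N at the fingers. In the scene picture afterwards, the tab's centre was within 0.1 px of where it started. I judged the click from that position and the stop, since the bin's angle can't be read directly.
- **Other bins:** the purple and blue tabs stayed within 0.3 px of their starting pixels, so both are still shut.
- **Robot:** the gripper was clear of everything, and the force reading was about 1 N, which is noise level.

No check failed or disagreed.

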